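# Put the spacer plate back in the rack slot that fits it

## Task

Put the blue spacer plate away in the wooden rack: lower it, standing upright on its edge, into the one slot whose width matches the plate's thickness. It should sit all the way down on the slot's floor and stick out about equally at both ends of the slot; then let go of it.

Things in the scene. Friction and masses are not known exactly. Their poses are not given: they have to be found in the camera images.
- plate: Blue painted metal spacer plate with four small bolt holes in its faces, 100 mm long (its x), 24 mm thick (its y), 90 mm tall (its z), 0.2 to 0.4 kg, standing on its long narrow edge on the bench. Origin: centre of the underside; z points up. Both ways round are alike.
- slot_14: Pale wooden rack block, 64 (x) by 70 (y) by 45 mm tall (z), with a 14 mm slot: too narrow for the plate. The slot runs along x at y = 0, open above and at both ends; its floor lies 10 mm above the origin. Origin: centre of the block's underside, 8 mm above the bench; z up.
- slot_30: Rack block like slot_14 (same size, origin, axes, floor height), but with a slot 30 mm wide: it fits the plate with 3 mm to spare each side. In every block the top 12 mm of the slot walls is bevelled, so the mouth is 12 mm wider than the slot.
- slot_50: Rack block like slot_14, but with a slot 50 mm wide: far too wide for the plate. The three blocks stand side by side in any order, 72 mm apart along y, fixed on one dark steel board 84 x 236 x 8 mm on the bench; their tops are 53 mm above the bench.

How it is judged (in metres and radians):
At the end, for the whole second after the job is handed in: The plate stands at rest in the 30 mm slot: its underside within 6 mm of the slot's floor, its middle within 20 mm of the slot's middle along the slot and 10 mm across it, upright within 10 degrees and in line with the slot within 12 degrees (x of plate in the frame of slot_30 between -0.02 and 0.02 m and y of plate in the frame of slot_30 between -0.01 and 0.01 m and z of plate in the frame of slot_30 between 0.005 and 0.016 m and angle between plate's own z axis and vertical below 0.175 rad and angle between the x axis of plate and the x axis of slot_30, either way round below 0.21 rad and linear speed of plate below 0.02 m/s); the robot touches nothing.
It also fails if it takes over 40 s, if anything falls off the work surface, if the arm or the gripper's body presses on something with over 40 N, if the wrist force passes 120 N, or if a joint passes its speed limit or range.

## Robot

A 6-joint arm with a two-finger parallel gripper is mounted at the origin on a cart in front of the work surface, level with it; the furniture and walls round the work are solid. World frame = base frame: x ahead of the robot, y to its left, z up, the work surface at z = 0. Lengths are in mm, angles in rad, forces in N, time in s.
With the tool pointing down it reaches from about 350 to 775 mm from the base axis. Payload 7.3 kg.
Tool frame: the origin (TCP) lies midway between the tips of the shut fingers; the grasp point (between the pads) lies 19 mm behind it; z points along the fingers, y is the line along which they close (so a half turn about z gives the same grasp; the last joint's range is limited). The gripper opens to 92 mm and grips with 3 to 60 N. Pads are 19 mm wide; open, the fingers measure 130 mm over their backs; the gripper's body (75 mm by 190 mm) begins 47 mm behind the grasp point.
Start: joints at [1.143, 0.342, 1.524, -0, 1.275, -0.146], TCP at [145.979, 504.316, 226.741] pointing down, gripper open.
Joint ranges: [-2.53, 2.53], [-0.77, 2.02], [0.04, 2.7], [-1, 4.14], [0.28, 2.66], [-3.11, 3.11]. Speed limits (rad/s): [2.57, 2.57, 3.14, 3.14, 3.14, 3.14].

## Interface

Orientations are given as [roll, pitch, yaw] about the fixed x, y, z axes, in that order (R = Rz(yaw) Ry(pitch) Rx(roll)).
In Python, from plant import bot gives the robot as it stands.
- The arm moves only by the tool jog_arm, never from a script. Its arguments are lists of equal length, an entry for each row: "dp": the shift along the tool's x, y, z in m, a list of three; "twist": the turn about the tool's z in degrees. A call has 1 to 10 rows; each row shifts and turns the commanded pose from where the row before left it, along the tool's axes as they then stand; what a row does not reach is not made up. A row lasts 1/8 s, in which the tool goes at most 62.5 mm and 10.7 degrees, less where a joint would pass 70% of its speed; a pose out of reach is approached as far as the arm can. A call is refused whole if a number of a shift passes 0.0625 or a number of a turn 10.7, either way. A call with a gripper value outside its range is refused whole. "jaw" is the finger opening in m, from 0 to 0.0918, set as the call begins (left out, the last holds). The fingers move at their own pace and stop on an object; the grip force is fixed at half the most. Time passes only in rows, so rows that do not move let the fingers close. It gives the time, the measured TCP pose, the force, the opening and the grip force at its end, in the units of the state.
- bot.get_obs(): the state, without advancing time (a new reading comes with each control period).
- bot.capture(name): name is "side" or "top"; returns the picture (384x512x3 uint8, blue, green, red); there is no depth.
- bot.camera_params(name): a dict with "fx", "fy", "cx", "cy" (pixels), "k1" (the pictures are not rectified: a ray, as slopes to the right and down, at radius r is drawn at 1 + k1 r^2 times it, then the intrinsics apply), "R" (3x3) and "t" (3): a world point X has camera coordinates R X + t. Camera axes: x right, y down, z forward; pixel columns grow to the right and rows downward; lengths in mm; the calibration is good to about 2 mm. A picture is of the moment at which its call begins. camera_params takes no time and is no camera call.
- bot.close_job(): hands the job in; it is judged then, once.
Trained networks look in the newest picture that a camera, given by its name, has taken for a name from the list of things; names that differ only in an ending like _2 or _b are one class to them, and where a whole thing is asked for, a point or a joint stands for the part that bears it (a point fixed in the world has none). Each returns a list of dicts, best first, with "confidence" (0 to 1); they miss things now and then, are a little off and sometimes report something else, mostly with a low value. They report only what shows in the picture. A call takes as long as a camera call.
- bot.find_in(camera, label): "bbox" ([centre column, centre row, width, height] in pixels, round what is visible of it).
- bot.masks_of(camera, label): "pixels" (384x512 bool, what is visible of it) and "bbox" ([centre column, centre row, width, height] in pixels, round what is visible of it).
The state is a dict: "time": time; "joint_positions": joint angles; "dq": joint speeds; "tau": joint torques, N m; "tool_pos": TCP position; "tcp_rot": TCP orientation; "contact_force": force on the tool from outside, world axes, zero at the start; "moment": the same for the moment, N m; "grip_width": finger opening in mm; "finger_force": force on a finger pad.
Only numpy, scipy, OpenCV 4.12 (cv2) and the standard library are available. Lean on these libraries where they do the work, as an engineer would, in place of code of your own. Each camera call takes 0.05 s, during which the arm holds its last target. There are 200 camera calls.

## Working session

There is one attempt and no reset: what is moved stays moved. The work goes in short steps, Python scripts to look and compute and a tool call to move; the robot and the scene stay as the last step left them, time stands still between calls to the robot, and variables do not carry over. Pictures are saved under pics/ and viewed, at most 10 in all, crops included, and the job is handed in when it is done.

Besides the shell and the picture viewer there is one more tool, called after "Emit:" as name(argument=value, ...) on one line, values as JSON. jog_arm: Moves the arm, as the interface text tells. Its arguments: {"type":"object","properties":{"dp":{"type":"array"},"twist":{"type":"array"},"jaw":{"type":"number"}},"required":["dp","twist"]}

```bash
mkdir -p pics; ls; python3 - <<'E'
from plant import bot
import cv2,numpy as np
o=bot.get_obs();print(o['time'],o['tool_pos'],o['tcp_rot'],o['grip_width'])
ims=[]
for c in("side","top"):
    im=bot.capture(c).copy();p=bot.camera_params(c);print(c,{k:np.round(v,3).tolist() for k,v in p.items()})
    cv2.imwrite(f'pics/{c}_raw0.png',im)
    for n in("plate","slot_14","slot_30","slot_50"):
        r=bot.masks_of(c,n)
        for d in r[:3]:print(c,n,round(d['confidence'],2),np.round(d['bbox'],1),d['pixels'].sum())
        if r:np.save(f'pics/{c}_{n}.npy',r[0]['pixels'])
    
E
```

```text
pics
0.0 [145.7946953  503.92445479 226.03922258] [-3.14005650e+00 -1.98209468e-04  2.85987087e+00] 91.7255998632654
side {'fx': 443.2, 'fy': 443.2, 'cx': 254.551, 'cy': 189.337, 'k1': -0.161, 'R': [[-0.997, 0.077, -0.006], [0.047, 0.534, -0.844], [-0.062, -0.842, -0.536]], 't': [486.635, 2.691, 1033.356]}
side plate 0.58 [228.3 136.2  33.8  37.5] 1214
side slot_14 0.95 [245.6 252.2  38.3  44.3] 1582
side slot_14 0.83 [256.3 206.9  34.4  33.2] 635
side slot_14 0.67 [248.8 230.6  35.2  40.3] 792
side slot_30 0.95 [245.6 252.2  38.3  44.3] 1582
side slot_30 0.83 [256.3 206.9  34.4  33.2] 635
side slot_30 0.67 [248.8 230.6  35.2  40.3] 792
side slot_50 0.95 [245.6 252.2  38.3  44.3] 1582
side slot_50 0.83 [256.3 206.9  34.4  33.2] 635
side slot_50 0.67 [248.8 230.6  35.2  40.3] 792
top {'fx': 403.91, 'fy': 403.91, 'cx': 258.279, 'cy': 190.366, 'k1': -0.104, 'R': [[0.026, -1.0, 0.018], [-0.993, -0.028, -0.116], [0.117, -0.015, -0.993]], 't': [7.725, 514.79, 895.169]}
top plate 0.63 [380.9 183.9  32.1  49.2] 933
top slot_14 0.96 [172.9 184.2  38.8  35.3] 892
top slot_14 0.67 [233.5 201.1  34.2  28.5] 863
top slot_14 0.63 [201.1 192.2  36.8  32.2] 918
top slot_30 0.96 [172.9 184.2  38.8  35.3] 892
top slot_30 0.67 [233.5 201.1  34.2  28.5] 863
top slot_30 0.63 [201.1 192.2  36.8  32.2] 918
top slot_50 0.96 [172.9 184.2  38.8  35.3] 892
top slot_50 0.67 [233.5 201.1  34.2  28.5] 863
top slot_50 0.63 [201.1 192.2  36.8  32.2] 918
```

View pics/side_raw0.png

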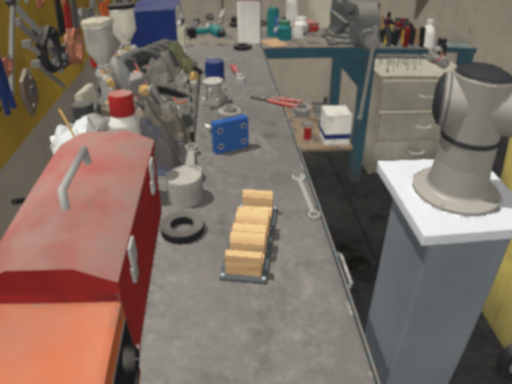

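View pics/top_raw0.png

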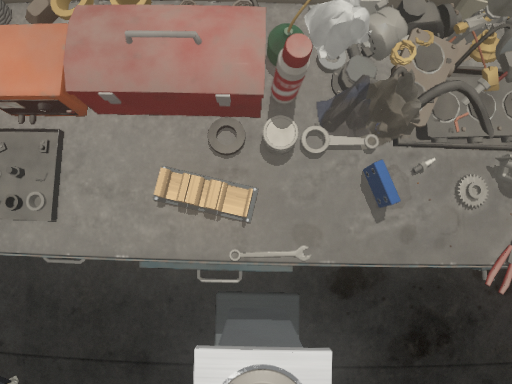

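The side view shows the plate at about (230,134) and the rack at about (250,235). In the top view the plate is at (381,184) and the rack at (205,194). I need a closer look to tell the slots apart.

```bash
python3 - <<'E'
import cv2,numpy as np
a=cv2.imread('pics/top_raw0.png');b=cv2.imread('pics/side_raw0.png')
f=lambda im,x,y,w,h,s:cv2.resize(im[y:y+h,x:x+w],None,fx=s,fy=s,interpolation=cv2.INTER_CUBIC)
A=f(a,145,160,120,66,4);B=f(b,205,180,80,110,5);C=f(a,350,150,60,66,4);D=f(b,200,105,60,55,4)
H=np.zeros((560,790,3),np.uint8)
H[:264,:480]=A;H[270:534,:240]=C;H[270:490,245:485]=D;B=cv2.resize(B,(300,412));H[:412,490:790]=B
cv2.imwrite('pics/crop1.png',H)
E
```

```text
(no output)
```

View pics/crop1.png

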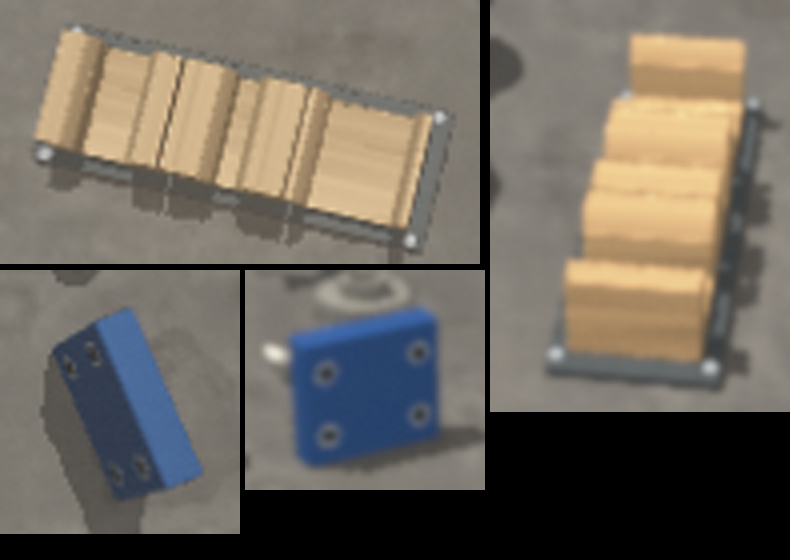

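The crop shows the rack order. In the top view the leftmost block (highest y, nearest the side camera) has the roughly 42 mm mouth, so it is slot_30. The middle block is slot_14 and the right one slot_50. Next I fit the poses from the masks in both views.

```bash
cat > h.py <<'E'
import cv2,numpy as np
from scipy.optimize import minimize
from scipy.spatial.transform import Rotation as Ro
from plant import bot
P={c:bot.camera_params(c) for c in("side","top")}
def proj(c,X):
    p=P[c];q=np.atleast_2d(X)@np.array(p['R']).T+np.array(p['t']).ravel()
    u=q[:,:2]/q[:,2:];u=u*(1+p['k1']*(u**2).sum(1,keepdims=True))
    return u*[p['fx'],p['fy']]+[p['cx'],p['cy']]
def box(v,size):  # v: x y z(bottom) yaw
    c=np.array([[a,b,d] for a in(-.5,.5) for b in(-.5,.5) for d in(0,1)])*size
    return Ro.from_euler('z',v[3]).apply(c)+v[:3]
hull=lambda pts:cv2.convexHull(np.asarray(pts,np.float32)).reshape(-1,2)
def mhull(m): # hull of pixel mask, pixel centres grown by half a pixel
    r,c=np.nonzero(m);s=np.c_[c,r].astype(float)
    return hull(np.vstack([s+[a,b] for a in(-.4,.4) for b in(-.4,.4)]))
def fit(H,v0,size,fz=None):
    def cost(v):
        s=0
        for c,h in H.items():
            g=hull(proj(c,box(v,size)));i=cv2.intersectConvexConvex(g,h)[0]
            s+=(cv2.contourArea(g)+cv2.contourArea(h)-2*i)/cv2.contourArea(h)
        return s
    best=min((minimize(cost,[*v0[:3],y],method='Nelder-Mead',options=dict(initial_simplex=np.array([[*v0[:3],y]]*5)+np.vstack([np.zeros(4),np.diag([15,15,10,.15])]),maxiter=1500,xatol=.01,fatol=1e-5)) for y in v0[3]),key=lambda r:r.fun)
    return best.x,best.fun
def blobs(c,im,lab):
    hsv=cv2.cvtColor(im,cv2.COLOR_BGR2HSV)
    return cv2.inRange(hsv,(100,120,30),(130,255,255)) if lab=='plate' else cv2.inRange(hsv,(8,70,60),(28,255,255))
def clean(m,bb):
    k=np.zeros_like(m);x,y,w,h=bb;k[int(y-h/2-4):int(y+h/2+5),int(x-w/2-4):int(x+w/2+5)]=1
    m=m*k;n,l,s,_=cv2.connectedComponentsWithStats(m)
    return l==1+np.argmax(s[1:,4])
E
cat > m.py <<'E'
from h import *
ims={c:cv2.imread(f'pics/{c}_raw0.png') for c in P}
bb={'side':dict(plate=(228.3,136.2,33.8,37.5),rack=(250,228,55,90)),'top':dict(plate=(380.9,183.9,32.1,49.2),rack=(203,194,100,56))}
for lab,size,v0 in(("plate",(100,24,90),[480,-270,0,np.arange(0,3.1,.4)]),("rack",(64,214,45),[480,110,8,np.arange(-.6,.7,.3)])):
    H={c:mhull(clean(blobs(c,ims[c],lab),bb[c][lab])) for c in P}
    x,f=fit(H,v0,size);print(lab,np.round(x,3),round(f,3),[round(fit({c:H[c]},[*x[:3],[x[3]]],size)[1],3) for c in P])
    if lab=='plate': n=[np.load(f'pics/{c}_plate.npy') for c in P];print('net fit',np.round(fit({c:mhull(m) for c,m in zip(P,n)},[*x[:3],[x[3]]],size)[0],3))
    for c in P:
        cv2.polylines(ims[c],[np.round(hull(proj(c,box(x,size)))).astype(int)],1,(0,255,0));
        if lab=='rack':
            s=box(x,(64,30,45))+Ro.from_euler('z',x[3]).apply([0,72,0])
            cv2.polylines(ims[c],[np.round(proj(c,s[[1,3,7,5]])).astype(int)],1,(0,0,255));print('slot30',Ro.from_euler('z',x[3]).apply([0,72,0])+x[:3])
f=lambda im,x,y,w,h,W,Hh:cv2.resize(im[y:y+h,x:x+w],(W,Hh),interpolation=cv2.INTER_NEAREST)
O=np.zeros((560,790,3),np.uint8)
O[:264,:480]=f(ims['top'],145,160,120,66,480,264);O[270:534,:240]=f(ims['top'],350,150,60,66,240,264);O[270:490,245:485]=f(ims['side'],200,105,60,55,240,220);O[:412,490:790]=f(ims['side'],205,180,80,110,300,412)
cv2.imwrite('pics/fit1.png',O)
E
python3 m.py
```

```text
plate [ 536.4   -261.402   -0.589    3.665] 1.316 [np.float64(0.032), np.float64(0.549)]
net fit [ 535.031 -257.654    1.418    3.559]
rack [ 5.05814e+02  1.45596e+02  1.14680e+01 -2.07000e-01] 0.06 [np.float64(0.028), np.float64(0.018)]
slot30 [520.62648558 216.05607628  11.46816592]
slot30 [520.62648558 216.05607628  11.46816592]
```

View pics/fit1.png

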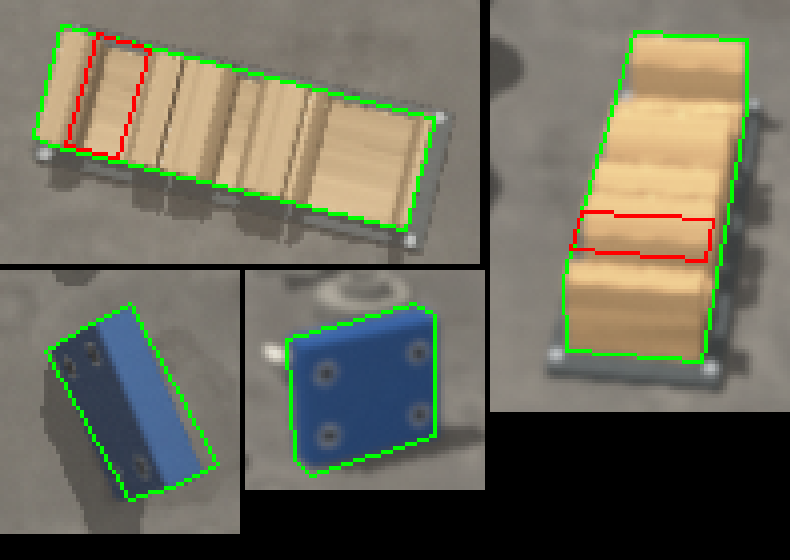

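The rack outline fits both views. The plate's colour mask lost its dark face in the top view, so I refit with a looser mask and the network mask.

```bash
cat > m2.py <<'E'
from h import *
ims={c:cv2.imread(f'pics/{c}_raw0.png') for c in P}
bb={'side':(228.3,136.2,33.8,37.5),'top':(380.9,183.9,32.1,49.2)}
ms={}
for c in P:
    i=ims[c].astype(int);m=((i[...,0]>1.25*i[...,2]+4)).astype(np.uint8);ms[c]=clean(m,bb[c]);print(c,ms[c].sum(),np.load(f'pics/{c}_plate.npy').sum())
net={c:np.load(f'pics/{c}_plate.npy') for c in P}
ys=np.arange(0,3.1,.25);S=(100,24,90)
for n,M in(('col',ms),('net',net)):
    x,f=fit({c:mhull(M[c]) for c in P},[520,-265,0,ys],S);print(n,np.round(x,3),round(f,3))
    for c in P:
        y,f=fit({c:mhull(M[c])},[*x[:3],[x[3]]],S);print('  only',c,np.round(y,3),round(f,3))
    if n=='col':X=x
# rack with z
O=np.zeros((560,790,3),np.uint8);e=np.array([[0,1],[1,3],[3,2],[2,0],[4,5],[5,7],[7,6],[6,4],[0,4],[1,5],[2,6],[3,7]])
for k,(c,x0,y0) in enumerate((('top',350,150),('side',200,105))):
    big=cv2.resize(ims[c][y0:y0+66,x0:x0+60],None,fx=6,fy=6,interpolation=cv2.INTER_CUBIC)
    p=((proj(c,box(X,S))-[x0,y0]+.5)*6).round().astype(int)
    for a,b in e:cv2.line(big,tuple(map(int,p[a])),tuple(map(int,p[b])),(0,255,0),1)
    O[:396,k*370:k*370+360]=big
cv2.imwrite('pics/fit2.png',O)
E
python3 m2.py
```

```text
side 1187 1214
top 931 933
col [ 535.11  -257.309    2.928    3.563] 0.058
  only side [ 535.275 -253.943    4.533    3.583] 0.031
  only top [ 535.906 -259.483   -3.728    3.553] 0.02
net [ 5.35030e+02 -2.57638e+02  1.42700e+00  4.17000e-01] 0.113
  only side [ 5.35340e+02 -2.63119e+02 -9.98000e-01  3.90000e-01] 0.026
  only top [ 5.41480e+02 -2.72919e+02 -4.81740e+01  4.14000e-01] 0.054
```

View pics/fit2.png

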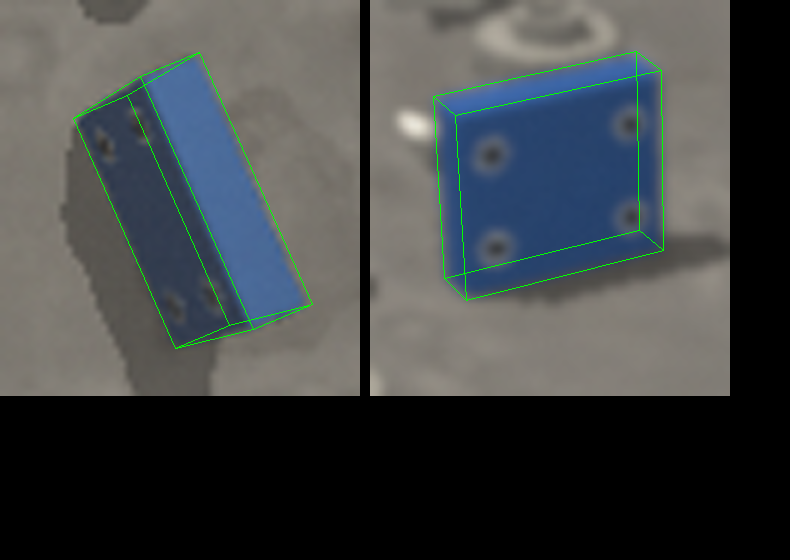

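The wireframe matches in both views. Plate: (535, −257.5), yaw 0.42, underside at about 0. slot_30: (520.6, 216), yaw −0.207. I start swinging across.

Emit:
jog_arm(dp=[[-0.042, -0.025, 0], [-0.042, -0.025, 0], [-0.042, -0.025, 0], [-0.042, -0.025, 0], [-0.042, -0.025, 0], [-0.042, -0.025, 0], [-0.042, -0.025, 0], [-0.042, -0.025, 0], [-0.042, -0.025, 0], [-0.042, -0.025, 0]], twist=[0, 0, 0, 0, 0, 0, 0, 0, 0, 0])

```text
time: 1.75
tool_pos: [480.9, 146.1, 226.9]
tcp_rot: [3.141, 0.0, 2.86]
contact_force: [0.8, 1.3, -0.5]
grip_width: 91.8
finger_force: 0.0
```

Emit:
jog_arm(dp=[[0, 0, 0], [0, 0, 0], [0, 0, 0], [0, 0, 0], [0, 0, 0], [0, 0, 0], [0, 0, 0], [0, 0, 0], [0, 0, 0], [0, 0, 0]], twist=[10, 10, 10, 10, 10, 10, 10, 10, 10, 10])

```text
time: 3.0
tool_pos: [479.9, 147.4, 226.8]
tcp_rot: [3.142, -0.0, 1.109]
contact_force: [-0.4, 0.1, 0.3]
grip_width: 91.5
finger_force: 0.0
```

Emit:
jog_arm(dp=[[0, 0, 0], [0, 0, 0], [0, 0, 0], [0, 0, 0], [0, 0, 0]], twist=[10, 10, 10, 10, 0])

```text
time: 3.62
tool_pos: [479.9, 147.4, 226.7]
tcp_rot: [-3.142, -0.0, 0.418]
contact_force: [0.2, -0.5, 0.2]
grip_width: 92.0
finger_force: 0.0
```

```bash
cat > go.py <<'E'
import sys,numpy as np
from plant import bot
o=bot.get_obs();t=np.array(list(map(float,sys.argv[1:5])))
r=o['tcp_rot'];w=r[2];d=t[:3]-o['tool_pos']
from scipy.spatial.transform import Rotation as Ro
print('t',o['time'],np.round(o['tool_pos'],1),np.round(r,3),'grip',round(o['grip_width'],1),o['finger_force'],np.round(o['contact_force'],1))
dt=(w-t[3]+np.pi/2)%np.pi-np.pi/2
print('before twist',np.round(Ro.from_euler('xyz',[np.pi,0,w]).inv().apply(d),1),'twist deg',round(np.degrees(dt),1),'after twist',np.round(Ro.from_euler('xyz',[np.pi,0,w-dt]).inv().apply(d),1))
E
python3 go.py 535 -257.5 200 0.42
```

```text
t 3.625 [479.9 147.4 226.7] [-3.142 -0.     0.418] grip 92.0 0.0 [ 0.2 -0.5  0.2]
before twist [-113.9  392.4   26.7] twist deg -0.1 after twist [-114.8  392.2   26.7]
```

Emit:
jog_arm(dp=[[-0.0143, 0.049, 0], [-0.0143, 0.049, 0], [-0.0143, 0.049, 0], [-0.0143, 0.049, 0], [-0.0143, 0.049, 0], [-0.0143, 0.049, 0], [-0.0143, 0.049, 0], [-0.0143, 0.049, 0], [0, 0, 0.04], [0, 0, 0.03]], twist=[0, 0, 0, 0, 0, 0, 0, 0, 0, 0])

```text
time: 4.88
tool_pos: [533.3, -258.1, 155.1]
tcp_rot: [-3.141, 0.0, 0.419]
contact_force: [-0.5, 0.2, 0.6]
grip_width: 92.0
finger_force: 0.0
```

Emit:
jog_arm(dp=[[0, 0, 0.03], [0, 0, 0.03], [0, 0, 0.025], [0, 0, 0.015], [0, 0, 0]], twist=[0, 0, 0, 0, 0])

```text
time: 5.5
tool_pos: [533.4, -257.1, 55.9]
tcp_rot: [-3.14, 0.001, 0.418]
contact_force: [-0.0, 0.2, 0.3]
grip_width: 91.7
finger_force: 0.0
```

```bash
python3 go.py 535 -257.5 56 0.42; python3 - <<'E'
from plant import bot
import cv2,numpy as np
a=bot.capture('top');b=bot.capture('side')
f=lambda i,x,y:cv2.resize(i[y:y+130,x:x+130],(390,390),interpolation=cv2.INTER_CUBIC)
cv2.imwrite('pics/grasp.png',np.hstack([f(a,315,120),f(b,165,70)]))
E
```

```text
t 5.5 [ 533.4 -257.1   55.9] [-3.14e+00  1.00e-03  4.18e-01] grip 91.7 0.0 [-0.   0.2  0.3]
before twist [ 1.3  1.  -0.1] twist deg -0.1 after twist [ 1.3  1.  -0.1]
```

View pics/grasp.png

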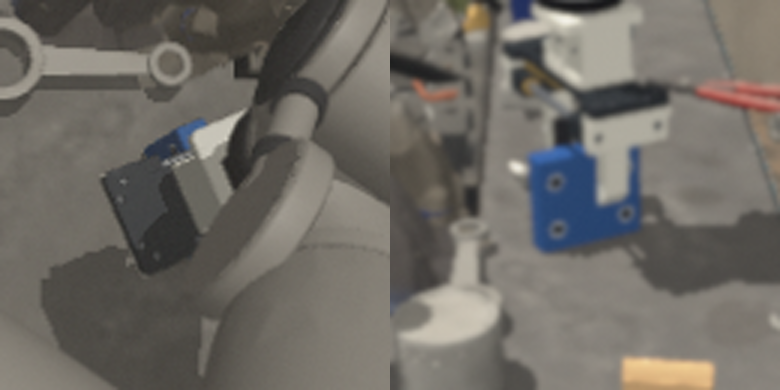

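Seen from the side, the near finger stands in front of the plate's face and is centred once perspective is allowed for. The plate sits between the fingers, so I close and lift.

Emit:
jog_arm(dp=[[0.001, 0.001, 0], [0, 0, 0], [0, 0, 0], [0, 0, 0], [0, 0, 0], [0, 0, 0], [0, 0, 0], [0, 0, 0]], twist=[0, 0, 0, 0, 0, 0, 0, 0], jaw=0.0)

```text
time: 6.6
tool_pos: [535.1, -257.9, 56.6]
tcp_rot: [-3.142, -0.0, 0.416]
contact_force: [-0.6, -0.1, 0.3]
grip_width: 24.0
finger_force: 30.0
```

Emit:
jog_arm(dp=[[0, 0, -0.01], [0, 0, -0.02], [0, 0, -0.03], [0, 0, -0.03], [0, 0, -0.03], [0, 0, 0]], twist=[0, 0, 0, 0, 0, 0])

```text
time: 7.35
tool_pos: [536.2, -258.6, 179.2]
tcp_rot: [3.137, -0.003, 0.416]
contact_force: [-0.1, 0.3, -4.4]
grip_width: 23.5
finger_force: 30.0
```

```bash
python3 go.py 520.6 216 175 -0.207
```

```text
t 7.35 [ 536.2 -258.6  179.2] [ 3.137e+00 -3.000e-03  4.160e-01] grip 23.5 29.962905049324036 [-0.1  0.3 -4.4]
before twist [ 177.7 -440.3    4.2] twist deg 35.7 after twist [-112.8 -461.2    4.2]
```

Emit:
jog_arm(dp=[[0, 0, 0], [0, 0, 0], [0, 0, 0], [0, 0, 0], [0, 0, 0]], twist=[8.9, 8.9, 8.9, 9, 0])

```text
time: 7.98
tool_pos: [534.4, -257.5, 175.1]
tcp_rot: [-3.141, 0.003, -0.205]
contact_force: [-0.7, 0.2, -3.7]
grip_width: 23.9
finger_force: 30.0
```

Emit:
jog_arm(dp=[[-0.0125, -0.0512, 0], [-0.0125, -0.0512, 0], [-0.0125, -0.0512, 0], [-0.0125, -0.0512, 0], [-0.0125, -0.0512, 0], [-0.0125, -0.0512, 0], [-0.0125, -0.0512, 0], [-0.0125, -0.0512, 0], [-0.0125, -0.0512, 0], [0, 0, 0]], twist=[0, 0, 0, 0, 0, 0, 0, 0, 0, 0])

```text
time: 9.22
tool_pos: [518.5, 219.6, 175.8]
tcp_rot: [-3.141, 0.001, -0.198]
contact_force: [0.2, -0.8, -3.6]
grip_width: 24.1
finger_force: 30.0
```

Emit:
jog_arm(dp=[[0, 0, 0.025], [0, 0, 0.02], [0, 0, 0], [0, 0, 0]], twist=[0, 0, 0, 0])

```text
time: 9.72
tool_pos: [520.1, 215.7, 132.3]
tcp_rot: [-3.141, -0.001, -0.206]
contact_force: [0.2, 1.2, -2.2]
grip_width: 24.1
finger_force: 30.0
```

```bash
python3 go.py 520.6 216 130 -0.207; python3 - <<'E'
from plant import bot
import cv2,numpy as np
a=bot.capture('top').copy();b=bot.capture('side').copy()
cv2.imwrite('pics/top_raw1.png',a);cv2.imwrite('pics/side_raw1.png',b)
f=lambda i,x,y:cv2.resize(i[y:y+130,x:x+130],(390,390),interpolation=cv2.INTER_CUBIC)
cv2.imwrite('pics/over.png',np.hstack([f(a,110,130),f(b,185,160)]))
E
```

```text
t 9.725 [520.1 215.7 132.3] [-3.141e+00 -1.000e-03 -2.060e-01] grip 24.1 29.977916479110718 [ 0.2  1.2 -2.2]
before twist [ 0.5 -0.4  2.3] twist deg 0.0 after twist [ 0.5 -0.4  2.3]
```

View pics/over.png

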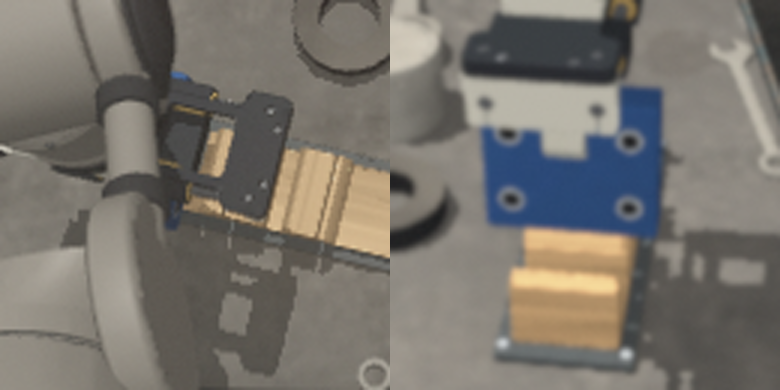

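The plate hangs over the block nearest the side camera. In the side view its lower corners are at about (217.7, 234) and (275, 238). The top view shows blue ends at crop (180,75) and (172,215). I check these against the predicted projection.

```bash
python3 - <<'E'
from h import *
b=cv2.imread('pics/side_raw1.png').astype(int);t=cv2.imread('pics/top_raw1.png').astype(int)
blue=lambda i:((i[...,0]>1.25*i[...,2]+4)).astype(np.uint8)
m=clean(blue(b),(246,210,66,66))
r,c=np.nonzero(m)
print('obs side: col range bottom rows',[ (y,c[r==y].min(),c[r==y].max()) for y in(205,215,225,230,235)],'max row at cols',[(x,r[c==x].max()) for x in(222,235,250,265,272)])
k=blue(t);k[:,:160]=0;k[:150]=0;k[212:]=0;k[:,185:]=0;r,c=np.nonzero(k);print('top blue px',sorted(zip(c.tolist(),r.tolist())))
def pred(x,y,z,w):
  q=box([x,y,z,w],(100,24,90));h=hull(proj('side',q));g=np.zeros((384,512),np.uint8);cv2.fillConvexPoly(g,h.round().astype(int),1)
  r,c=np.nonzero(g);print('pred',[ (Y,c[r==Y].min(),c[r==Y].max()) for Y in(205,215,225,230,235) if (r==Y).any()],[(X,r[c==X].max()) for X in(222,235,250,265,272)])
  print(' top',np.round(proj('top',q)).astype(int).tolist())
pred(520.1,215.7,76,-.206);pred(520.1,219.7,76,-.206);pred(524.1,215.7,76,-.206)
E
```

```text
obs side: col range bottom rows [(205, np.int64(216), np.int64(274)), (215, np.int64(216), np.int64(275)), (225, np.int64(217), np.int64(274)), (230, np.int64(217), np.int64(274)), (235, np.int64(225), np.int64(274))] max row at cols [(222, np.int64(234)), (235, np.int64(234)), (250, np.int64(235)), (265, np.int64(237)), (272, np.int64(239))]
top blue px [(166, 204), (166, 205), (167, 154), (167, 155), (167, 203), (167, 204), (167, 205), (168, 154), (168, 155), (168, 203), (168, 204), (168, 205), (169, 154), (169, 155), (170, 154), (170, 155), (170, 156), (171, 155), (171, 156), (172, 155), (172, 156)]
pred [(205, np.int64(214), np.int64(276)), (215, np.int64(215), np.int64(275)), (225, np.int64(215), np.int64(275)), (230, np.int64(216), np.int64(275)), (235, np.int64(216), np.int64(274))] [(222, np.int64(236)), (235, np.int64(237)), (250, np.int64(238)), (265, np.int64(239)), (272, np.int64(240))]
 top [[169, 206], [160, 203], [159, 204], [148, 200], [181, 162], [173, 154], [170, 160], [161, 151]]
pred [(205, np.int64(214), np.int64(276)), (215, np.int64(214), np.int64(275)), (225, np.int64(215), np.int64(275)), (230, np.int64(216), np.int64(275)), (235, np.int64(216), np.int64(275))] [(222, np.int64(237)), (235, np.int64(238)), (250, np.int64(239)), (265, np.int64(240)), (272, np.int64(241))]
 top [[167, 206], [158, 203], [157, 204], [146, 200], [179, 162], [171, 154], [169, 160], [159, 151]]
pred [(205, np.int64(212), np.int64(273)), (215, np.int64(213), np.int64(272)), (225, np.int64(213), np.int64(272)), (230, np.int64(214), np.int64(272)), (235, np.int64(214), np.int64(272))] [(222, np.int64(237)), (235, np.int64(237)), (250, np.int64(239)), (265, np.int64(240)), (272, np.int64(236))]
 top [[169, 205], [160, 201], [159, 202], [148, 198], [181, 160], [173, 152], [170, 158], [162, 149]]
```

The prediction agrees to within about 1–2 px, which is the same bias as the rack fit. I lower the plate.

Emit:
jog_arm(dp=[[0, 0, 0.015], [0, 0, 0.01], [0, 0, 0.01], [0, 0, 0.005], [0, 0, 0]], twist=[0, 0, 0, 0, 0])

```text
time: 10.45
tool_pos: [519.4, 216.2, 91.2]
tcp_rot: [3.141, 0.001, -0.207]
contact_force: [0.8, 0.1, -3.3]
grip_width: 23.8
finger_force: 30.0
```

Emit:
jog_arm(dp=[[0, 0, 0.004], [0, 0, 0.003], [0, 0, 0.003], [0, 0, 0]], twist=[0, 0, 0, 0])

```text
time: 10.95
tool_pos: [519.4, 216.1, 81.5]
tcp_rot: [3.141, 0.0, -0.207]
contact_force: [0.5, 0.8, -3.1]
grip_width: 23.9
finger_force: 30.0
```

Emit:
jog_arm(dp=[[0, 0, 0.003], [0, 0, 0.002], [0, 0, 0.001], [0, 0, 0]], twist=[0, 0, 0, 0])

```text
time: 11.45
tool_pos: [519.6, 216.2, 75.7]
tcp_rot: [-3.142, 0.0, -0.207]
contact_force: [0.2, 0.5, -2.6]
grip_width: 23.9
finger_force: 30.0
```

Emit:
jog_arm(dp=[[0, 0, 0.001], [0, 0, 0.001], [0, 0, 0]], twist=[0, 0, 0])

```text
time: 11.82
tool_pos: [519.8, 216.2, 74.6]
tcp_rot: [-3.141, -0.001, -0.207]
contact_force: [-1.9, -0.7, 5.2]
grip_width: 23.8
finger_force: 30.0
```

The wrist force went from −3 N to +5 N at the expected height, so the plate is on the slot's floor. I open, go straight up and look.

Emit:
jog_arm(dp=[[0, 0, 0], [0, 0, 0], [0, 0, 0], [0, 0, 0], [0, 0, 0], [0, 0, 0]], twist=[0, 0, 0, 0, 0, 0], jaw=0.065)

```text
time: 12.58
tool_pos: [519.6, 216.2, 73.7]
tcp_rot: [-3.142, 0.0, -0.207]
contact_force: [-0.2, 0.1, -0.4]
grip_width: 64.8
finger_force: 0.0
```

Emit:
jog_arm(dp=[[0, 0, -0.02], [0, 0, -0.04], [0, 0, -0.04], [0, 0, -0.04], [-0.06, 0, 0], [-0.06, 0, 0], [-0.05, 0, 0], [0, 0, 0]], twist=[0, 0, 0, 0, 0, 0, 0, 0])

```text
time: 13.58
tool_pos: [350.4, 251.4, 214.1]
tcp_rot: [-3.141, 0.0, -0.204]
contact_force: [-0.1, 0.4, -0.5]
grip_width: 65.2
finger_force: 0.0
```

```bash
python3 - <<'E'
from h import *
ims={c:bot.capture(c).copy() for c in P}
H={}
for c,bb in(('side',(246,225,66,90)),('top',(175,185,60,70))):
    i=ims[c].astype(int);H[c]=mhull(clean(((i[...,0]>1.25*i[...,2]+4)).astype(np.uint8),bb))
i=ims['side'];m=blobs
p=proj('side',box([519.8,216.2,18,-.207],(100,24,90)));q=proj('top',box([519.8,216.2,18,-.207],(100,24,90)))
f=lambda i,x,y,pp:[cv2.circle(o:=cv2.resize(i[y:y+130,x:x+130],(390,390),interpolation=cv2.INTER_CUBIC),tuple(int(v) for v in (k-[x,y]+.5)*3),2,(0,255,0),-1) for k in []] or cv2.resize(i[y:y+130,x:x+130],(390,390),interpolation=cv2.INTER_CUBIC)
A=f(ims['top'],110,120,q);B=f(ims['side'],185,160,p)
for o,pp,x,y in((A,q,110,120),(B,p,185,160)):
    for k in pp:cv2.circle(o,tuple(int(v) for v in (k-[x,y]+.5)*3),2,(0,255,0),-1)
cv2.imwrite('pics/done.png',np.hstack([A,B]));o=bot.get_obs();print(o['time'],o['tool_pos'],o['contact_force'])
E
```

```text
13.675 [353.77131117 251.34197267 214.24644911] [ 0.89640927 -0.69354675  0.23932033]
```

View pics/done.png

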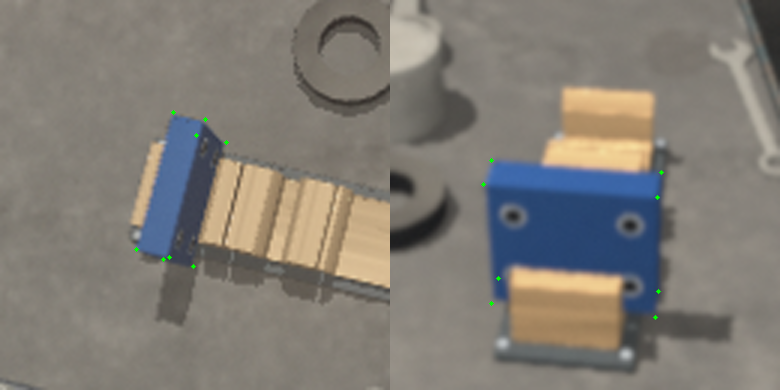

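The plate stands upright in slot_30. Its corners match the predicted seated pose within 1–2 px, and it sticks out about evenly at both ends once the slot's skew is allowed for. The gripper is clear.

```bash
python3 -c "
from plant import bot
print(bot.close_job())"
```

```text
the job is handed in; nothing more can be done
None
```

The blue plate is seated upright on the floor of the 30 mm slot, roughly centred and released, and the job was handed in at about 14 s; no verdict was returned.

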